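# Build an airing crib and tip the washed sherds into it

### The arm

A 6-joint arm with a two-finger parallel gripper is mounted at the origin on the work surface. World frame = base frame: x ahead of the robot, y to its left, z up, the work surface at z = 0. Lengths are in m, angles in degrees, forces in N, time in s.
With the tool pointing down it reaches from about 0.325 to 0.85 m from the base axis. Payload 15.5 kg.
Tool frame: the origin (TCP) lies at the very end of the fingers, on their centre line; the grasp point (between the pads) lies arm.grip_depth behind it (arm.grip_depth is the distance from the TCP to the grasp point, in m); z points along the fingers, y is the line along which they close (so a half turn about z gives the same grasp; the last joint's range is limited). The gripper opens to 91 mm and grips with 3 to 60 N. Pads are 32 mm wide; open, the fingers measure 118 mm over their backs; the gripper's body (76 mm by 178 mm) begins 60 mm behind the grasp point.
Start: joints at [-68.554, 28.281, 77.091, -0, 74.628, -5.472], TCP at [0.283, -0.557, 0.214] pointing down, gripper open.
Joint ranges: [-166.48, 166.48], [-47.26, 123.95], [12.59, 153.08], [-70.14, 250.14], [6.76, 159.57], [-176.63, 176.63]. Speed limits (degrees/s): [108.29, 108.29, 147.25, 172.46, 172.46, 172.46].

### API

Orientations are given as a 3x3 rotation matrix whose columns are the frame's x, y, z axes.
In Python, from rig import arm gives the robot as it stands. Calls block until the motion is done:
- arm.move_to(position, orientation): joint-space move of the TCP to a pose.
- arm.move_l(position, orientation=None, feed=0.15): straight line of the TCP; orientation=None keeps the orientation; feed is the mean speed in m/s.
- arm.move_joints(angles): joint-space move.
- arm.grip(opening): finger opening in m; the grip force is fixed at half the most; returns when the fingers have stopped.
- arm.sleep(seconds).
- arm.solve_ik(position, orientation): joint angles nearest the present ones, or None.
- arm.snapshot(name): name is "side" or "top" or "wrist"; returns the picture (384x512x3 uint8, red, green, blue); there is no depth.
- arm.get_calibration(name): a dict with "intrinsics" (3x3 intrinsics, pixels), "cam_to_world" (4x4, takes a point from camera to world coordinates). Camera axes: x right, y down, z forward; pixel columns grow to the right and rows downward; lengths in m; the calibration is good to about 2 mm. A picture is of the moment at which its call begins: read the wrist's pose just before it. get_calibration takes no time and is no camera call; for the wrist camera it gives the pose at the moment of the call.
A pose or a line that the arm cannot do raises arm.Unreachable and nothing moves.
- arm.sign_off(): hands the job in; it is judged then, once.
Readings, each from a call of its own:
- arm.current_t(): time.
- arm.current_joint_positions(): joint angles.
- arm.current_dq(): joint speeds.
- arm.current_tau(): joint torques, N m.
- arm.current_ee_pos(): TCP position.
- arm.current_tool_rot(): TCP orientation.
- arm.current_force(): force on the tool from outside, world axes, zero at the start.
- arm.current_torque(): the same for the moment, N m.
- arm.current_width(): finger opening in m.
- arm.current_grasp_force(): force on a finger pad.
Only numpy, scipy, OpenCV 4.12 (cv2) and the standard library are available. Lean on these libraries where they do the work, as an engineer would, in place of code of your own. Each camera call takes 0.05 s, during which the arm holds its last target. There are 200 camera calls.

### The job

Finish the airing crib log-cabin fashion: lay the loose pale slat flat across the free ends of the two brown runners to match the pale one already fixed there, then lay the two blue slats across the pale ones, directly above the runners, all square and centred with the ends sticking out evenly. Then take the orange scoop by its black handle, tip all four washed sherds out of it into the well of the crib without knocking the slats out of place, and set the scoop back down upright on the table. Leave the brush and the jar where they are.

Things in the scene. Friction and masses are not known exactly. Their poses are not given: they have to be found in the camera images.
- crib: half-built airing crib, fixed: plywood board 170 x 170 x 12 mm, origin at the centre of its underside, z up. On it two fixed brown runners (160 x 28 x 22 mm) along its x, centres at y = +58 and -58 mm, tops at 34 mm; across them one fixed pale slat of that size along its y, centre at x = +58 mm, top at 56 mm. The finished crib has an open well of 88 x 88 mm in the middle
- pale_mid (a point): centre (half-way up) of the loose pale bare-wood slat: wood, 160 x 28 x 22 mm (x, y, z), 60 g, flat on the table at first. Its place in the crib: along the crib's y, across both runners, centre at crib x = -58 mm, y = 0, centre height 45 mm; ends stick out 8 mm past the runners
- blue_a_mid (a point): centre (half-way up) of one blue-painted slat: wood, 160 x 28 x 22 mm (x, y, z), 60 g, flat on the table at first. Its place in the crib: along the crib's x, centre at crib y = +58 or -58 mm (either), x = 0, centre height 67 mm, top 78 mm; ends stick out 8 mm past the pale slats
- blue_b_mid (a point): centre (half-way up) of the other blue-painted slat: wood, 160 x 28 x 22 mm (x, y, z), 60 g, flat on the table at first. Its place in the crib: along the crib's x, centre at crib y = +58 or -58 mm (either), x = 0, centre height 67 mm, top 78 mm; ends stick out 8 mm past the pale slats
- scoop_grip (a point): grip point on the black handle fin of the orange open-fronted scoop (130 to 210 g, sherds 160 g more), 72 mm above its underside. Fin 36 mm long (x), 14 mm thick (y), top 90 mm above the underside, upright behind the pan. Scoop x runs from open front to fin, z up. Pan 70 mm wide, walls 40 mm high, from 18 mm to 148 mm in front of (-x from) this point
- scoop_lip (a point): middle of the scoop's open front lip, 148 mm in front of the grip point (-x), 17 mm above the underside. The flat floor ends 118 mm in front of the grip point, then a ramp climbs 25 degrees to the lip: sherds stay in while the scoop is level and slide out over the lip when it is tipped lip-down by 55 to 75 degrees
- brush_grip (a point): bystander: brush lying on the table, point on its handle
- jar: bystander: glass jar with a lid, 60 mm across, 90 mm high, origin at the centre of its underside
- sherd0_mid (a point): centre of a chunky terracotta or brick sherd, a rounded block 30 x 28 x 28 mm, 40 g, lying in the scoop at the start
- sherd1_mid (a point): centre of a chunky terracotta or brick sherd, a rounded block 30 x 28 x 28 mm, 40 g, lying in the scoop at the start
- sherd2_mid (a point): centre of a chunky terracotta or brick sherd, a rounded block 30 x 28 x 28 mm, 40 g, lying in the scoop at the start
- sherd3_mid (a point): centre of a chunky terracotta or brick sherd, a rounded block 30 x 28 x 28 mm, 40 g, lying in the scoop at the start
Mind the look-alikes: they are no part of the job. What is shaped like the part that bears sherd1_mid but pink or yellow is not meant.

How it is judged:
By the outcome, as a careful person would: the job done as asked, in the order asked, and still so for the second after the job is handed in, with the robot touching nothing.
It also fails if it takes over 72 s, if anything falls off the work surface, if the arm or the gripper's body presses on something with over 40 N, if the wrist force passes 120 N, or if a joint passes its speed limit or range.

## Working session

There is one attempt and no reset: what is moved stays moved. The work goes in short steps, each a Python script; the robot and the scene stay as the last script left them, time stands still between calls to the robot, and variables do not carry over. Pictures are saved under pics/ and viewed, at most 10 in all, crops included, and the job is handed in when it is done.

```bash
mkdir -p pics; ls; python3 - <<'E'
from rig import arm
import cv2,numpy as np
for n in("top","side"):
    im=arm.snapshot(n); cv2.imwrite(f"pics/{n}0.png",im[:,:,::-1]); c=arm.get_calibration(n); print(n,np.round(c["intrinsics"],1).tolist(),np.round(c["cam_to_world"],3).tolist())
print(arm.grip_depth,arm.current_t(),arm.current_tool_rot())
E
```

```text
pics
top [[421.5, 0.0, 255.9], [0.0, 421.5, 193.9], [0.0, 0.0, 1.0]] [[-0.024, -0.977, 0.213, 0.323], [-1.0, 0.025, 0.001, -0.053], [-0.006, -0.213, -0.977, 1.128], [0.0, 0.0, 0.0, 1.0]]
side [[471.0, 0.0, 255.5], [0.0, 471.0, 195.5], [0.0, 0.0, 1.0]] [[0.992, -0.098, 0.074, 0.446], [-0.122, -0.726, 0.676, -0.883], [-0.012, -0.68, -0.733, 0.997], [0.0, 0.0, 0.0, 1.0]]
0.0188 0.1 [[ 8.91640966e-01  4.52742989e-01 -4.15405620e-04]
 [ 4.52743174e-01 -8.91640424e-01  9.86771983e-04]
 [ 7.63616544e-05 -1.06791838e-03 -9.99999427e-01]]
```

View pics/top0.png

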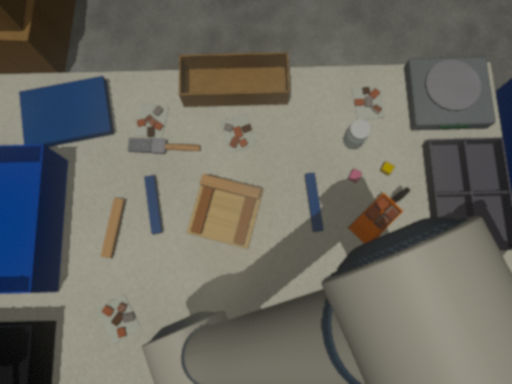

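View pics/side0.png

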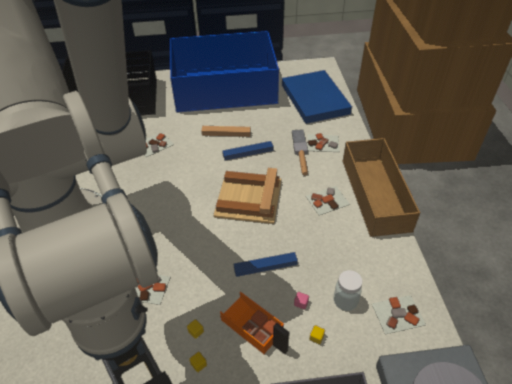

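```bash
cat > h.py <<'E'
from rig import arm
import cv2,numpy as np
GD=arm.grip_depth
def rot(yaw):  # tool down, tool y (closing) at world angle yaw (deg)
    a=np.radians(yaw); y=np.array([np.cos(a),np.sin(a),0]); z=np.array([0,0,-1.]); x=np.cross(y,z)
    return np.column_stack([x,y,z])
def plane(px,c,z):
    px=np.atleast_2d(np.float64(px)); K=c["intrinsics"]; T=np.array(c["cam_to_world"])
    d=np.c_[px,np.ones(len(px))]@np.linalg.inv(K).T@T[:3,:3].T
    return T[:3,3]+d*((z-T[2,3])/d[:,2])[:,None]
def snap(n,f=None):
    c=arm.get_calibration(n); im=arm.snapshot(n)
    if f: cv2.imwrite(f"pics/{f}.png",im[:,:,::-1])
    return im,c
def blobs(im,lo,hi,amin=100):
    m=cv2.inRange(cv2.cvtColor(im,cv2.COLOR_RGB2HSV),np.array(lo),np.array(hi))
    m=cv2.morphologyEx(m,cv2.MORPH_OPEN,np.ones((2,2),np.uint8))
    return [k for k in cv2.findContours(m,cv2.RETR_EXTERNAL,cv2.CHAIN_APPROX_NONE)[0] if cv2.contourArea(k)>amin]
def rect(k,c,z):
    """centre, yaw of long axis, long, short of a contour cast to plane z (mm-scale rect)"""
    p=plane(k.reshape(-1,2),c,z)[:,:2]
    (x,y),(w,h),_=r=cv2.minAreaRect(np.float32(p*1000)); b=cv2.boxPoints(r)
    e=[b[1]-b[0],b[2]-b[1]]; l=max(e,key=np.linalg.norm)
    return np.array([x,y])/1000,np.degrees(np.arctan2(l[1],l[0]))%180,max(w,h),min(w,h)
E
python3 - <<'E'
from h import *
im=cv2.imread("pics/top0.png")[:,:,::-1].copy(); c=arm.get_calibration("top")
hsv=cv2.cvtColor(im,cv2.COLOR_RGB2HSV)
for n,p in dict(pale=(113,227),bl=(153,205),bl2=(314,201),board=(226,215),fix=(232,186),run=(202,213),scoop=(362,228),fin=(402,192),tab=(280,150)).items(): print(n,hsv[p[1],p[0]],plane(p,c,.02).round(3)[0])
for nm,lo,hi in(("blue",(100,100,30),(125,255,255)),("wood",(8,80,60),(22,255,255)),("orange",(3,190,60),(12,255,255))):
    for k in blobs(im,lo,hi): 
        if cv2.contourArea(k)<6000: print(nm,cv2.boundingRect(k),[np.round(v,3) for v in rect(k,c,.022)])
w=arm.get_calibration("wrist"); T=np.eye(4);T[:3,:3]=arm.current_tool_rot();T[:3,3]=arm.current_ee_pos()
print(np.round(np.linalg.inv(T)@w["cam_to_world"],3),w["intrinsics"])
E
```

```text
pale [ 17 116 150] [0.484 0.329 0.02 ]
bl [109 107 100] [0.541 0.224 0.02 ]
bl2 [108 125  98] [ 0.541 -0.207  0.02 ]
board [ 20 102 158] [0.509 0.029 0.02 ]
fix [ 17 110 148] [0.588 0.012 0.02 ]
run [ 14 141 121] [0.516 0.093 0.02 ]
scoop [ 13 202  96] [ 0.465 -0.33   0.02 ]
fin [23 43 48] [ 0.559 -0.445  0.02 ]
tab [ 26  29 150] [ 0.686 -0.122  0.02 ]
blue (147, 178, 14, 55) [array([0.541, 0.222]), np.float32(8.456), np.float64(149.769), np.float64(19.951)]
blue (308, 176, 12, 41) [array([ 0.555, -0.207]), np.float32(4.807), np.float64(110.684), np.float64(21.187)]
blue (498, 81, 14, 102) [array([ 0.729, -0.744]), np.float32(171.308), np.float64(297.76), np.float64(36.287)]
wood (102, 199, 23, 60) [array([0.481, 0.326]), np.float32(169.912), np.float64(157.738), np.float64(29.579)]
wood (349, 194, 55, 51) [array([ 0.486, -0.37 ]), np.float32(132.48), np.float64(143.634), np.float64(74.512)]
wood (189, 175, 73, 74) [array([0.52, 0.03]), np.float32(74.217), np.float64(168.839), np.float64(166.039)]
wood (167, 145, 34, 7) [array([0.699, 0.144]), np.float32(84.988), np.float64(92.257), np.float64(15.896)]
wood (231, 127, 20, 21) [array([ 0.727, -0.014]), np.float32(168.521), np.float64(65.044), np.float64(44.328)]
wood (138, 117, 26, 19) [array([0.768, 0.238]), np.float32(49.042), np.float64(63.988), np.float64(43.395)]
wood (180, 53, 111, 54) [array([0.9, 0. ]), np.float32(90.268), np.float64(313.995), np.float64(159.894)]
wood (0, 0, 56, 74) [array([1.034, 0.628]), np.float32(19.053), np.float64(256.601), np.float64(150.069)]
[[ 0.001 -0.958 -0.288  0.082]
 [ 1.     0.001  0.001  0.   ]
 [-0.001 -0.288  0.958 -0.171]
 [ 0.     0.     0.     1.   ]] [[264.58701025   0.         252.67852646]
 [  0.         264.58701025 190.29387524]
 [  0.           0.           1.        ]]
```

```bash
cat >> h.py <<'E'
def best(p,yaw):
    """of the two equivalent closing yaws, the one with the last joint least turned"""
    o=[]
    for y in(yaw,yaw+180):
        q=arm.solve_ik(p,rot(y))
        if q is not None: o.append((abs(q[5]),y))
    return rot(min(o)[1])
E
python3 - <<'E'
from h import *
q=arm.current_joint_positions()
for n,p,y in(("crib pale",(.47,.04,.06),-16),("crib blue",(.52,.03,.08),74),("pale",(.481,.326,.05),80),("b1",(.541,.222,.05),98),("b2",(.535,-.207,.05),95)):
    for k in(0,180):
        s=arm.solve_ik(p,rot(y+k)); print(n,y+k,None if s is None else np.round(s))
p=(.5,.04,.2); arm.move_to(p,best(p,-16)); im,c=snap("wrist","w1")
print(arm.current_t(), arm.current_joint_positions())
cv2.imwrite("pics/w1b.png",cv2.resize(im[:,:,::-1],(800,600),interpolation=cv2.INTER_CUBIC))
E
```

```text
crib pale -16 [ -2.  30. 108.  -0.  43.  14.]
crib pale 164 [  -2.   30.  108.   -0.   43. -166.]
crib blue 74 [ -3.  30. 100.  -0.  50. -77.]
crib blue 254 [ -3.  30. 100.  -0.  50. 103.]
pale 80 [ 28.  36.  93.  -0.  51. -52.]
pale 260 [ 28.  36.  93.  -0.  51. 128.]
b1 98 [ 16.  37.  92.  -0.  51. -82.]
b1 278 [16. 37. 92. -0. 51. 98.]
b2 95 [ -27.   36.   94.   -0.   50. -122.]
b2 275 [-27.  36.  94.  -0.  50.  58.]
2.4167 [-2.32265964e+00  1.93385189e+01  9.52330722e+01 -4.93068928e-03
  6.54211821e+01  1.37467938e+01]
```

View pics/w1b.png

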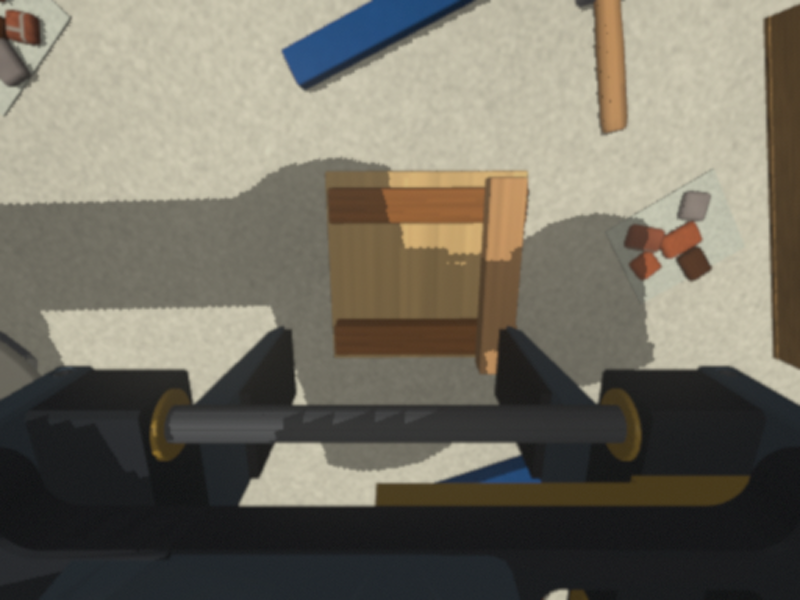

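```bash
cat > crib.py <<'E'
from h import *
def fit(px,mdl,c):
    mdl=np.float64(mdl)/1000; W=np.array([plane(p,c,m[2])[0,:2] for p,m in zip(px,mdl)])
    a=mdl[:,:2]-mdl[:,:2].mean(0); b=W-W.mean(0)
    t=np.arctan2((a[:,0]*b[:,1]-a[:,1]*b[:,0]).sum(),(a*b).sum()); R=np.array([[np.cos(t),-np.sin(t)],[np.sin(t),np.cos(t)]])
    o=W.mean(0)-R@mdl[:,:2].mean(0); return o,np.degrees(t),(W-o-mdl[:,:2]@R.T)*1000
E
python3 - <<'E'
from crib import *
px=(np.float64([(325,171),(528,171),(329,189),(331,222),(335,320),(335.5,355),(487,178),(527,176),(517,374),(478,371)])+.5)*.64-.5
m=[(-85,85,12),(85,85,12),(-80,72,34),(-80,44,34),(-80,-44,34),(-80,-72,34),(44,80,56),(72,80,56),(72,-80,56),(44,-80,56)]
o,t,r=fit(px,m,arm.get_calibration("wrist")); print(o,t,r.round(1).tolist())
# pale slat close look
p=(.481,.326,.12); 
R=best(p,80); p=np.array(p)-R[:,0]*.03
arm.move_to(p,R); im,c=snap("wrist","w2"); hsv=cv2.cvtColor(im,cv2.COLOR_RGB2HSV)
for k in blobs(im,(8,80,60),(22,255,255),400): print(cv2.boundingRect(k),[np.round(v,4) for v in rect(k,c,.022)])
print(arm.current_t())
E
```

```text
[0.52660042 0.03141911] -15.66276700216212 [[0.2, -0.9], [-1.4, -1.6], [0.9, -1.9], [1.8, 0.2], [2.1, 4.2], [-0.4, -0.3], [-3.4, -0.8], [-1.9, 0.0], [3.1, -1.7], [-0.9, 2.6]]
(241, 305, 239, 20) [array([0.6921, 0.4212]), np.float32(79.9297), np.float64(292.637), np.float64(28.598)]
(386, 250, 26, 46) [array([0.6406, 0.4715]), np.float32(5.3006), np.float64(65.2423), np.float64(25.6477)]
(97, 250, 25, 46) [array([0.5808, 0.1346]), np.float32(154.793), np.float64(65.2798), np.float64(25.0911)]
(0, 170, 90, 86) [array([0.5014, 0.0848]), np.float32(74.1002), np.float64(104.9617), np.float64(102.2412)]
(246, 84, 29, 152) [array([0.4859, 0.3316]), np.float32(170.0304), np.float64(157.6889), np.float64(27.4951)]
3.5917
```

View pics/w2.png

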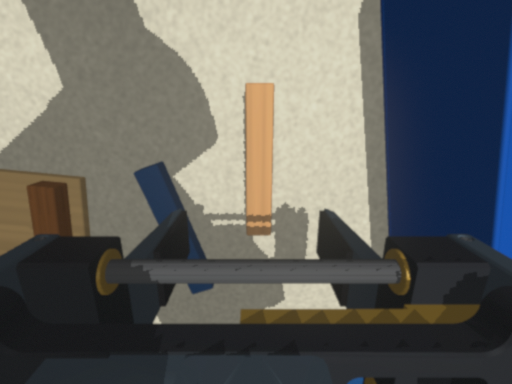

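```bash
cat >> crib.py <<'E'
def pick(xy,yaw,z=.004,up=.12):
    """grasp a slat lying on the table, long axis at yaw"""
    R=best((*xy,.05),yaw+90); arm.grip(.06)
    arm.move_to((*xy,.05),R); arm.move_l((*xy,z),feed=.12); arm.grip(.015)
    print("w",arm.current_width(),arm.current_grasp_force()); arm.move_l((*xy,up),feed=.25)
def place(xy,yaw,z,up=.15):
    R=best((*xy,z),yaw+90); arm.move_to((*xy,up),R); arm.move_l((*xy,z+.02),feed=.25); arm.move_l((*xy,z),feed=.06)
    print("F",arm.current_force().round(1)); arm.grip(.05); arm.move_l((*xy,z+.06),feed=.2)
E
python3 - <<'E'
from crib import *
T=np.eye(4);T[:3,:3]=arm.current_tool_rot();T[:3,3]=arm.current_ee_pos()
c=arm.get_calibration("wrist"); rel=np.linalg.inv(T)@c["cam_to_world"]
T[:3,:3]=rot(-16);T[:3,3]=.5,.04,.2; c["cam_to_world"]=T@rel
px=(np.float64([(325,171),(528,171),(329,189),(331,222),(335.5,355),(527,176),(517,374)])+.5)*.64-.5
m=[(-85,85,12),(85,85,12),(-80,72,34),(-80,44,34),(-80,-72,34),(72,80,56),(72,-80,56)]
o,t,r=fit(px,m,c); print(o,t,r.round(1).tolist())
u=np.radians(t); R2=np.array([[np.cos(u),-np.sin(u)],[np.sin(u),np.cos(u)]])
np.savez("crib.npz",o=o,t=t,R=R2)
pick((.4859,.3316),170.0)
place(o+R2@[-.058,0],t+90,.039)
# look back for check
p=np.r_[o,.2]-np.r_[R2@[.03,0.01],0]; arm.move_to(p,best(p,t)); im,c=snap("wrist","w3")
cv2.imwrite("pics/w3b.png",cv2.resize(im[60:300,150:400,::-1],(750,720)[:2],interpolation=cv2.INTER_CUBIC)[:600])
print(arm.current_t(),p)
E
```

```text
[0.52585785 0.03127656] -15.411161273856859 [[0.1, 0.1], [-1.6, -1.1], [0.8, -0.8], [1.5, 1.2], [-1.0, 0.9], [-2.2, 0.6], [2.4, -0.9]]
w 0.027551419670073633 30.001072883605957
F [-0.5  0.  -1. ]
10.025 [0.4942791  0.02960844 0.2       ]
```

View pics/w3b.png

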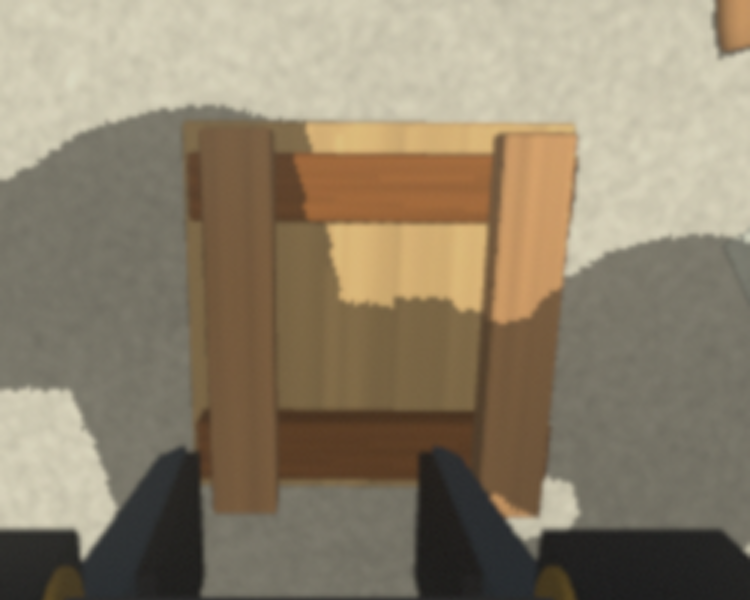

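```bash
python3 - <<'E'
from crib import *
d=np.load("crib.npz"); o,R=d["o"],d["R"]; c=arm.get_calibration("wrist")
px=(np.float64([(201,130),(214,515),(577,133),(541,516),(277,513)])+.5)/3-.5+[150,60]
print(((plane(px,c,.056)[:,:2]-o)@R*1000).round(1))
# board top-left, top-right; runner
px=(np.float64([(183,122),(577,123)])+.5)/3-.5+[150,60]; print(((plane(px,c,.012)[:,:2]-o)@R*1000).round(1))
px=(np.float64([(188,152),(188,220)])+.5)/3-.5+[150,60]; print(((plane(px,c,.034)[:,:2]-o)@R*1000).round(1))
E
```

```text
[[-71.1  79.6]
 [-71.6 -79. ]
 [ 70.3  78.6]
 [ 70.2 -79.3]
 [-44.2 -78. ]]
[[-84.4  84. ]
 [ 84.   83.7]]
[[-79.6  71.7]
 [-80.7  44.7]]
```

```bash
cat >> crib.py <<'E'
def look_blue(xy,yaw,name):
    R=best((*xy,.12),yaw+90); arm.move_to(np.r_[xy,.13]-R[:,0]*.035,R); im,c=snap("wrist",name)
    L=[rect(k,c,.022) for k in blobs(im,(100,90,20),(125,255,255),300)]
    L=[r for r in L if np.linalg.norm(r[0]-xy)<.04]; print(L)
    L=[r for r in L if 150<r[2]<165 and 23<r[3]<31]; assert len(L)==1
    return L[0]
E
python3 - <<'E'
from crib import *
d=np.load("crib.npz"); o,R,t=d["o"],d["R"],float(d["t"])
r=look_blue((.543,.225),8.5,"b1"); pick(r[0],float(r[1]),up=.14); place(o+R@[-.0005,.0575],t,.061); print(arm.current_t())
r=look_blue((.54,-.206),5,"b2"); pick(r[0],float(r[1]),up=.14); place(o+R@[-.0005,-.0585],t,.061); print(arm.current_t())
E
```

```text
[(array([0.54608478, 0.22639926]), np.float32(8.890125), 155.9659423828125, 26.010154724121094)]
w 0.027780455609331015 30.001130998134613
F [ 0.2 -0.2 -0.2]
16.7333
[(array([ 0.54156653, -0.20874403]), np.float32(5.522992), 156.788330078125, 25.738126754760742)]
w 0.02805342549983425 30.00111848115921
F [-0.2 -0.  -0.3]
25.525
```

```bash
python3 - <<'E'
from crib import *
d=np.load("crib.npz"); o,R,t=d["o"],d["R"],float(d["t"])
p=np.r_[o-R@[.0,.02],.2]; R3=best(p,t)
arm.move_to(p-R3[:,0]*.03,R3); im,c=snap("wrist","w5"); np.savez("w5.npz",**c)
A=cv2.resize(im[40:280,130:400,::-1],None,fx=1.5,fy=1.5,interpolation=cv2.INTER_CUBIC)
p=np.array([.50,-.38,.2]); R3=best(p,43); print(R3.round(2))
arm.move_to(p-R3[:,0]*.04,R3); im,c=snap("wrist","w6"); np.savez("w6.npz",**c)
B=im[:,:,::-1]
cv2.imwrite("pics/w5b.png",A); cv2.imwrite("pics/w6b.png",cv2.resize(B[:300],(800,469),interpolation=cv2.INTER_CUBIC)); print(arm.current_t(), A.shape)
E
```

```text
[[-0.68  0.73  0.  ]
 [ 0.73  0.68  0.  ]
 [ 0.    0.   -1.  ]]
28.5833 (360, 405, 3)
```

View pics/w5b.png

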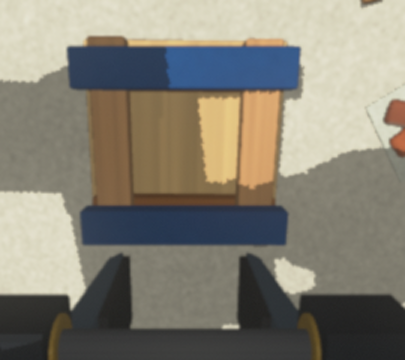

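View pics/w6b.png

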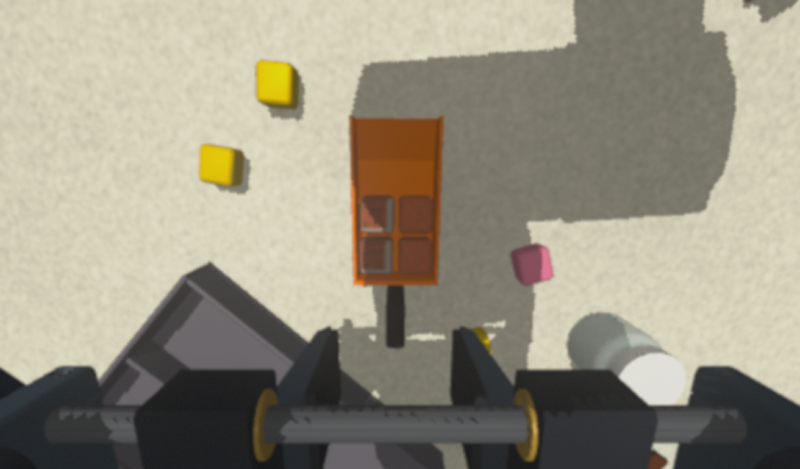

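```bash
cat > scoop.py <<'E'
from crib import *
def tilt(fyaw,th,flip=1):
    """tool rot when scoop front points at fyaw, tipped lip-down th; scoop x=-f"""
    a=np.radians(fyaw); b=np.radians(th); h=np.array([np.cos(a),np.sin(a),0]); z=np.array([0,0,1.])
    f=np.cos(b)*h-np.sin(b)*z; up=np.cos(b)*z+np.sin(b)*h
    y=flip*np.cross(up,-f); tz=-up; return np.column_stack([np.cross(y,tz),y,tz]),f,up
def tcp(lip,fyaw,th,flip=1):
    R,f,up=tilt(fyaw,th,flip); g=np.array(lip)-.148*f+.055*up
    return g-up*GD,R
E
python3 - <<'E'
from scoop import *
d=np.load("crib.npz"); o,R,t=d["o"],d["R"],float(d["t"])
c5=dict(np.load("w5.npz")); c6=dict(np.load("w6.npz"))
px=(np.float64([(70,47),(300,47),(71,89),(298,89),(82,244),(286,244),(82,212),(287,212)])+.5)/1.5-.5+[130,40]
print(((plane(px,c5,.078)[:,:2]-o)@R*1000).round(1).tolist())
P=lambda L,z: plane((np.float64(L)+.5)*.64-.5,c6,z)[:,:2]
rim=P([(350,117),(443,117),(354,284),(438,284)],.04); fin=P([(388,287),(405,287),(385,347),(405,347)],.09); lip=P([(396,118)],.017)
print(rim.round(4).tolist(),fin.round(4).tolist(),lip)
fr=rim[:2].mean(0);re=rim[2:].mean(0); ax=re-fr; L=np.linalg.norm(ax); ax/=L; print("len",L,"width",np.linalg.norm(rim[1]-rim[0]),np.linalg.norm(rim[3]-rim[2]),"x yaw",np.degrees(np.arctan2(ax[1],ax[0])))
print("grip from front",fr+.148*ax,"rear",re+.018*ax,"fin c",fin.mean(0),"fin rear",fin[2:].mean(0)-.018*ax)
for fy in range(0,360,15):
  for fl in(1,-1):
    h=np.r_[np.cos(np.radians(fy)),np.sin(np.radians(fy)),0]; s=[]
    for th in(0,25,50,72):
        p,Q=tcp(np.r_[o,.10]-.025*h,fy,th,fl); q=arm.solve_ik(p,Q); s.append(None if q is None else np.round(q).astype(int).tolist())
    if all(s): print(fy,fl,s)
E
```

```text
[[-77.5, 69.9], [78.5, 70.2], [-79.0, 42.9], [79.4, 43.2], [-79.6, -71.7], [79.7, -71.3], [-77.8, -45.8], [78.5, -45.5]]
[[0.4206, -0.3426], [0.4709, -0.2957], [0.5073, -0.4364], [0.5581, -0.3889]] [[0.5209, -0.4085], [0.5297, -0.4003], [0.5504, -0.4436], [0.5612, -0.4336]] [[ 0.44410958 -0.31786625]]
len 0.1277028455826727 width 0.06877787824382299 0.06959366210962768 x yaw -47.09028926364177
grip from front [ 0.54650755 -0.42752944] rear [ 0.54494354 -0.42584695] fin c [ 0.54057189 -0.42149751] fin rear [ 0.54356341 -0.42541826]
0 1 [[-5, 14, 118, 0, 48, 85], [-3, 24, 94, -1, 87, 87], [-2, 40, 71, -2, 119, 88], [-2, 56, 52, -3, 144, 87]]
0 -1 [[-5, 14, 118, 0, 48, -95], [-3, 24, 94, -1, 87, -93], [-2, 40, 71, -2, 119, -92], [-2, 56, 52, -3, 144, -93]]
15 1 [[-12, 14, 118, 0, 48, 63], [-3, 24, 94, -7, 86, 74], [1, 40, 71, -12, 117, 76], [3, 56, 53, -18, 142, 72]]
15 -1 [[-12, 14, 118, 0, 48, -117], [-3, 24, 94, -7, 86, -106], [1, 40, 71, -12, 117, -104], [3, 56, 53, -18, 142, -108]]
30 1 [[-17, 16, 115, 0, 49, 43], [-3, 24, 94, -13, 83, 61], [5, 39, 73, -21, 113, 65], [9, 54, 56, -3
[... 3319 characters left out ...]
 1 [[13, 19, 109, 0, 52, 148], [-3, 24, 94, 16, 81, 126], [-13, 37, 78, 25, 108, 120], [-18, 51, 65, 33, 129, 121]]
315 -1 [[13, 19, 109, 0, 52, -32], [-3, 24, 94, 16, 81, -54], [-13, 37, 78, 25, 108, -60], [-18, 51, 65, 33, 129, -59]]
330 1 [[9, 17, 114, 0, 50, 129], [-3, 24, 94, 11, 84, 113], [-10, 39, 75, 17, 114, 110], [-13, 53, 59, 24, 137, 114]]
330 -1 [[9, 17, 114, 0, 50, -51], [-3, 24, 94, 11, 84, -67], [-10, 39, 75, 17, 114, -70], [-13, 53, 59, 24, 137, -66]]
345 1 [[3, 15, 117, 0, 48, 108], [-3, 24, 94, 5, 86, 100], [-6, 40, 72, 8, 118, 99], [-7, 55, 54, 12, 142, 102]]
345 -1 [[3, 15, 117, 0, 48, -72], [-3, 24, 94, 5, 86, -80], [-6, 40, 72, 8, 118, -81], [-7, 55, 54, 12, 142, -78]]
```

```bash
python3 - <<'E'
from scoop import *
g=np.array([.5455,-.426]); Q,_,_=tilt(132.9,0)
arm.grip(.05); arm.move_to((*g,.14),Q); arm.move_l((*g,.072-GD),feed=.12); print(arm.current_force().round(1))
arm.grip(.005); print(arm.current_width(),arm.current_grasp_force())
arm.move_l((*g,.072-GD+.03),feed=.05); 
ims=arm.snapshot("side"); im,_=snap("wrist","w7"); print(arm.current_force().round(1),arm.current_torque().round(2),arm.current_t(),arm.current_joint_positions().round())
A=cv2.resize(ims[260:384,180:330],(600,496)); cv2.imwrite("pics/w7b.png",np.hstack([A[:400,:400],im[:400]])[:,:800,::-1] if False else np.hstack([cv2.resize(ims[264:384,190:310],(384,384)),im[:,100:420]])[:,:,::-1])
E
```

```text
[-0.3 -0.5 -0.2]
0.013546886162167256 29.9923574924469
[ 0.6 -0.5 -3.1] [-0.08 -0.28 -0.01] 31.5333 [-43.  41.  74.  -0.  65. -86.]
```

View pics/w7b.png

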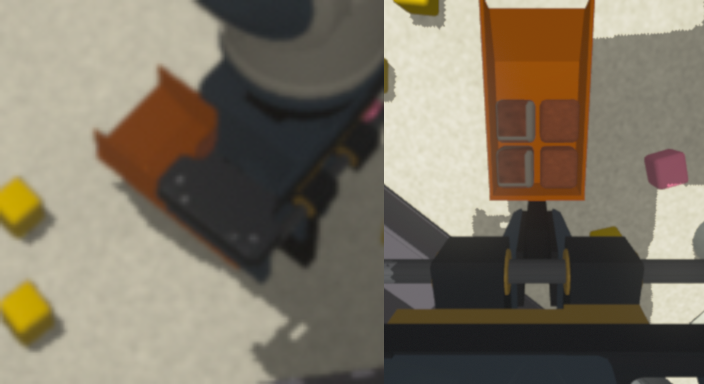

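```bash
python3 - <<'E'
from scoop import *
d=np.load("crib.npz"); o,R,t=d["o"],d["R"],float(d["t"]); o=o+R@[-.0005,-.0005]
fy=t+90; h=np.r_[R@[0,1],0]
p=arm.current_ee_pos(); arm.move_l((p[0],p[1],.19),feed=.2)
L=lambda th:np.r_[o,.125-.035*min(th/60,1)]-(.028*h)
p,Q=tcp(L(0),fy,0); arm.move_to(p,Q); print(arm.current_t(),arm.current_joint_positions().round(),arm.current_force().round(1))
for th in(12,24,36,48,58,66,72):
    p,Q=tcp(L(th),fy,th); arm.move_l(p,Q,feed=.09)
arm.sleep(.6); print(arm.current_t(),arm.current_joint_positions().round(),arm.current_force().round(1),arm.current_width())
a=arm.snapshot("side"); b=arm.snapshot("top"); w=arm.snapshot("wrist")
cv2.imwrite("pics/p.png",np.hstack([cv2.resize(a[130:250,170:320],(450,360),interpolation=cv2.INTER_CUBIC),cv2.resize(b[140:260,170:290],(350,350),interpolation=cv2.INTER_CUBIC).__class__(shape=(360,350,3),dtype=np.uint8) if False else cv2.resize(b[140:260,170:286],(348,360),interpolation=cv2.INTER_CUBIC)])[:,:,::-1])
E
```

```text
33.5 [-23.  22.  98.  -0.  60.  -8.] [-0.   0.4 -3.7]
37.025 [ 23.  46.  79. -52. 108.  47.] [ 0.3 -0.5 -1.7] 0.014189712615461298
```

View pics/p.png

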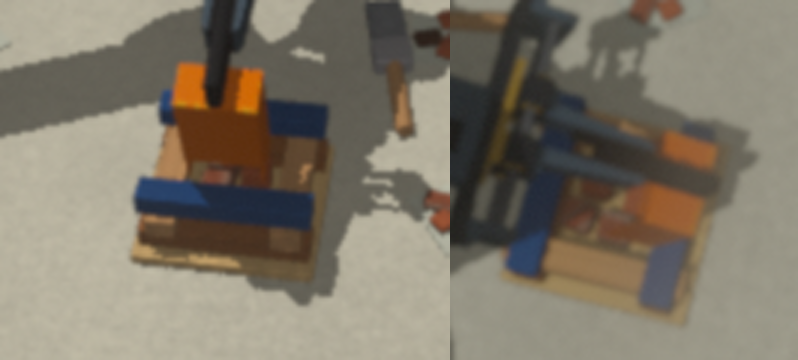

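```bash
python3 - <<'E'
from scoop import *
d=np.load("crib.npz"); o,R,t=d["o"],d["R"],float(d["t"])
fy=t+90; h=np.r_[R@[0,1],0]
p=arm.current_ee_pos(); arm.move_l(p+[0,0,.07],feed=.15)
for th in(40,0):
    p,Q=tcp(np.r_[o,.17]-.028*h,fy,th); arm.move_to(p,Q)
g=np.array([.5455,-.426]); Q,_,_=tilt(132.9,0)
arm.move_to((*g,.16),Q); im,_=snap("wrist","w8"); print(arm.current_force().round(1),arm.current_t())
r=[rect_ for rect_ in map(cv2.boundingRect,blobs(im,(3,180,50),(16,255,255),1500))]
r7=[x for x in map(cv2.boundingRect,blobs(cv2.imread("pics/w7.png")[:,:,::-1].copy(),(3,180,50),(16,255,255),1500))]; print(r,r7)
arm.move_l((*g,.072-GD+.02),feed=.15); arm.move_l((*g,.072-GD+.001),feed=.03); print(arm.current_force().round(1))
E
```

```text
[ 0.   1.3 -1. ] 40.5333
[(197, 0, 114, 202)] [(197, 0, 114, 202)]
[ 0.   0.1 -1.8]
```

```bash
python3 - <<'E'
from scoop import *
p=arm.current_ee_pos(); arm.move_l(p-[0,0,.001],feed=.02); print(arm.current_force().round(1))
arm.grip(.04); p=arm.current_ee_pos(); arm.move_l(p+[0,0,.1],feed=.15)
d=np.load("crib.npz"); o,R,t=d["o"],d["R"],float(d["t"])
c1=arm.snapshot("top"); s1=arm.snapshot("side")
q=np.r_[o-R@[.0,.02],.2]; R3=best(q,t); arm.move_to(q-R3[:,0]*.03,R3); im,c=snap("wrist","w9")
A=cv2.resize(im[40:240,130:400],(486,360),interpolation=cv2.INTER_CUBIC)
B=cv2.resize(s1[270:384,190:310],(310,360))
np.savez("w9.npz",**c)
cv2.imwrite("pics/f.png",np.hstack([A,B])[:,:,::-1]); print(arm.current_t())
E
```

```text
[-0.5 -0.3 -1.3]
45.3667
```

View pics/f.png

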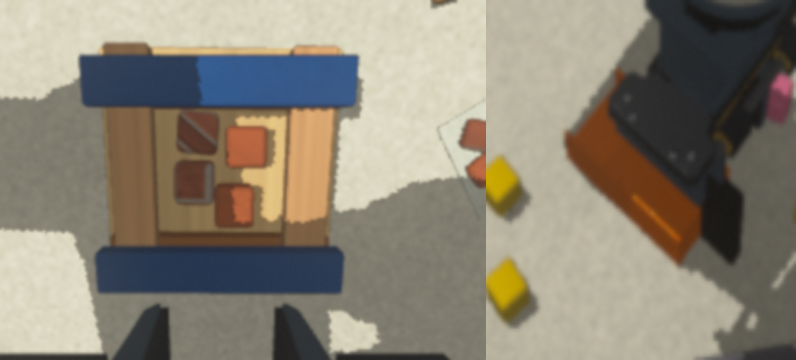

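The picture shows all four sherds flat in the well, around (197,132), (247,146), (194,182) and (236,205). The slats are square and unmoved, and the scoop stands upright and released on the table.

```bash
python3 -c "
from rig import arm
print(arm.sign_off())"
```

```text
the job is handed in; nothing more can be done
None
```

The crib is finished, with all three slats placed to within about 2 mm by camera measurement; all four sherds are in the well, the scoop is back upright on the table, and I handed the job in at about 45 s of the 72 s allowed.

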